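# Move the desk pens to the new rack in order

## Robot

A 6-joint arm with a two-finger parallel gripper is mounted at the origin on the work surface. World frame = base frame: x ahead of the robot, y to its left, z up, the work surface at z = 0. Lengths are in m, angles in rad, forces in N, time in s.
With the tool pointing down it reaches from about 0.4 to 0.925 m from the base axis. Payload 12.5 kg.
Tool frame: the origin (TCP) lies at the very end of the fingers, on their centre line; the grasp point (between the pads) lies 19 mm behind it (ctrl.hold_point_z is the distance from the TCP to the grasp point, in m); z points along the fingers, y is the line along which they close (so a half turn about z gives the same grasp; the last joint's range is limited). The gripper opens to 95 mm and grips with 3 to 60 N. Pads are 20 mm wide; open, the fingers measure 119 mm over their backs; the gripper's body (75 mm by 180 mm) begins 59 mm behind the grasp point.
Start: joints at [-1.444, 0.491, 1.559, -0, 1.092, -0.106], TCP at [0.144, -0.608, 0.215] pointing down, gripper open.
Joint ranges: [-3.1, 3.1], [-0.84, 2.19], [0.05, 2.79], [-1.13, 4.28], [0.06, 2.93], [-2.69, 2.69]. Speed limits (rad/s): [2.22, 2.22, 2.79, 3.14, 3.14, 3.14].

## Interface

Orientations are given as a 3x3 rotation matrix whose columns are the frame's x, y, z axes.
In Python, from station import ctrl gives the robot as it stands. Calls block until the motion is done:
- ctrl.move_to(position, orientation): joint-space move of the TCP to a pose.
- ctrl.movel(position, rotation=None, max_speed=0.15, force_limit=None): straight line of the TCP; rotation=None keeps the orientation; max_speed is the mean speed in m/s. With force_limit (N) it stops when the force on the tool has changed by that much, and returns True; else False.
- ctrl.goto_joints(angles): joint-space move.
- ctrl.gripper_to(opening): finger opening in m; the grip force is fixed at half the most; returns when the fingers have stopped.
- ctrl.dwell(seconds).
- ctrl.inverse_kinematics(position, orientation): joint angles nearest the present ones, or None.
- ctrl.grab_frame(name): name is "side" or "top"; returns a dict with "img" (420x560x3 uint8, blue, green, red), "intrinsics" (3x3 intrinsics, pixels), "dist_coeffs" ([k1, k2, p1, p2, k3] as OpenCV has them; the pictures are not rectified), "R" (3x3) and "t" (3): a world point X has camera coordinates R X + t. Camera axes: x right, y down, z forward; pixel columns grow to the right and rows downward; lengths in m; the calibration is good to about 2 mm. A picture is of the moment at which its call begins. There is no depth.
A pose or a line that the arm cannot do raises ctrl.Unreachable and nothing moves.
- ctrl.finish_job(): hands the job in; it is judged then, once.
Trained networks look in a picture, given as the dict that the camera call returned (one of the last four; its "shot" number tells which), for a name from the list of things; names that differ only in an ending like _2 or _b are one class to them, and where a whole thing is asked for, a point or a joint stands for the part that bears it (a point fixed in the world has none). Each returns a list of dicts, best first, with "confidence" (0 to 1); they miss things now and then, are a little off and sometimes report something else, mostly with a low value. They report only what shows in the picture. A call takes as long as a camera call. They do not tell look-alikes from the thing itself.
- ctrl.recognise(picture, query): "rect" ([left, top, right, bottom] in pixels, round what is visible of it).
- ctrl.regions_of(picture, query): "pixels" (420x560 bool, what is visible of it) and "rect" ([left, top, right, bottom] in pixels, round what is visible of it).
Readings, each from a call of its own:
- ctrl.current_time_s(): time.
- ctrl.current_qpos(): joint angles.
- ctrl.current_qvel(): joint speeds.
- ctrl.current_joint_efforts(): joint torques, N m.
- ctrl.current_tcp_pos(): TCP position.
- ctrl.current_ee_rot(): TCP orientation.
- ctrl.current_wrist_force(): force on the tool from outside, world axes, zero at the start.
- ctrl.current_ft_torque(): the same for the moment, N m.
- ctrl.current_finger_gap(): finger opening in m.
- ctrl.current_grasp_force(): force on a finger pad.
Only numpy, scipy, OpenCV 4.12 (cv2) and the standard library are available. Lean on these libraries where they do the work, as an engineer would, in place of code of your own. Each camera call takes 0.05 s, during which the arm holds its last target. There are 200 camera calls.

## Task

Move the marker, glue stick, torch and pencil from the dark wooden rack to the white one, keeping their order counted from the racks' upright end posts: what lies nearest the post of the wooden rack goes into the notch nearest the post of the white rack, and so on down the row. Lay each one squarely in its notch, resting on both of its V rests and about centred between them (either end may point forward), and let go.

Things in the scene. Friction and masses are not known exactly. Their poses are not given: they have to be found in the camera images.
- marker: board marker, round, 20 mm diameter, 130 mm long, grey barrel with a black cap, about 25 g. Origin on its axis at mid-length, x along the axis; as it rolls, y and z turn with it. Its axis lies 14.1 mm above the bottom line of a V rest when seated (40.1 mm above the table in either rack).
- glue: glue stick, the thickest and shortest: round, 26 mm diameter, 100 mm long, white with a grey twist end, about 35 g. Origin on its axis at mid-length, x along the axis; as it rolls, y and z turn with it. Its axis lies 18.4 mm above the bottom line of a V rest when seated (44.4 mm above the table in either rack).
- torch: aluminium pocket torch, 140 mm long, barrel 20 mm diameter, with a wider head (28 mm diameter, from 48 to 70 mm on the +x side), about 80 g. Origin on its axis at mid-length, x along the axis; as it rolls, y and z turn with it. Its axis lies 14.1 mm above the bottom line of a V rest when seated (40.1 mm above the table in either rack).
- pencil: jumbo wooden pencil, the thinnest and longest: round, 15 mm diameter, 160 mm long with its point towards +x, about 22 g. Origin on its axis at mid-length, x along the axis; as it rolls, y and z turn with it. Its axis lies 10.6 mm above the bottom line of a V rest when seated (36.6 mm above the table in either rack).
- wood_rack: dark wooden rack, fixed, full at the start: plate 84 x 255 x 8 mm, four cradles in a row along y, 56 mm apart, at y = +84, +28, -28, -84 mm. Upright end post (84 mm in x, 16 mm in y, top 60 mm above the table) at y = +135 mm. Origin on the table, midway along the row; x across the row, parallel to the things lying in it; z up.
- white_rack: white rack, fixed, empty at the start: as the wooden one, four notches (V pairs like the cradles, V bottom 26 mm, lips 43 mm above the table) at y = +84, +28, -28, -84 mm, but its end post stands at y = -135 mm. Origin on the table, midway along the row; x across it, parallel to things lying in it; z up. A thing is centred with its middle at x = 0 (within 12 mm).
- cradle_marker: fixed cradle of the wooden rack where the board marker starts: two V rests (90-degree V, 10 mm thick, 34 mm wide at the lips) at x = -30 and +30 mm, 50 mm free between them for the fingers. Origin on the plate, 8 mm above the table; axes as the wooden rack's; V bottom 18 mm above the origin. Its place in the row is the board marker's place in the order.
- cradle_glue: fixed cradle of the wooden rack where the glue stick starts: two V rests (90-degree V, 10 mm thick, 34 mm wide at the lips) at x = -30 and +30 mm, 50 mm free between them for the fingers. Origin on the plate, 8 mm above the table; axes as the wooden rack's; V bottom 18 mm above the origin. Its place in the row is the glue stick's place in the order.
- cradle_torch: fixed cradle of the wooden rack where the torch starts: two V rests (90-degree V, 10 mm thick, 34 mm wide at the lips) at x = -30 and +30 mm, 50 mm free between them for the fingers. Origin on the plate, 8 mm above the table; axes as the wooden rack's; V bottom 18 mm above the origin. Its place in the row is the torch's place in the order.
- cradle_pencil: fixed cradle of the wooden rack where the pencil starts: two V rests (90-degree V, 10 mm thick, 34 mm wide at the lips) at x = -30 and +30 mm, 50 mm free between them for the fingers. Origin on the plate, 8 mm above the table; axes as the wooden rack's; V bottom 18 mm above the origin. Its place in the row is the pencil's place in the order.
Not all that is in view belongs to the job. Leave any turquoise look-alike of the glue alone.

How it is judged:
By the outcome, as a careful person would: the job done as asked, in the order asked, and still so for the second after the job is handed in, with the robot touching nothing.
It also fails if it takes over 112 s, if anything falls off the work surface, if the arm or the gripper's body presses on something with over 40 N, if the wrist force passes 120 N, or if a joint passes its speed limit or range.

## Working session

There is one attempt and no reset: what is moved stays moved. The work goes in short steps, each a Python script; the robot and the scene stay as the last script left them, time stands still between calls to the robot, and variables do not carry over. Pictures are saved under pics/ and viewed, at most 14 in all, crops included, and the job is handed in when it is done.

```bash
mkdir -p pics; python3 - <<'E'
from station import ctrl
import cv2
for n in("top","side"):
    f=ctrl.grab_frame(n); cv2.imwrite(f"pics/{n}0.png",f["img"])
    print(n,f["intrinsics"].tolist() if hasattr(f["intrinsics"],'tolist') else f["intrinsics"],f["dist_coeffs"],f["R"],f["t"])
    for q in("marker","glue","torch","pencil","wood_rack","white_rack"):
        for d in ctrl.recognise(f,q)[:4]: print(q,[round(float(v)) for v in d["rect"]],round(d["confidence"],2))
print(ctrl.current_time_s())
E
```

```text
top [[415.5018230295382, 0.0, 279.3164661432401], [0.0, 415.5018230295382, 209.8466986868262], [0.0, 0.0, 1.0]] [-0.07491466  0.          0.          0.          0.        ] [[ 0.01574979 -0.99980428  0.01197277]
 [-0.99740252 -0.01655143 -0.07010177]
 [ 0.07028621 -0.01083759 -0.99746799]] [-0.0257684   0.4619581   0.85299394]
marker [178, 161, 201, 221] 0.65
glue [174, 259, 199, 308] 0.73
glue [207, 177, 231, 224] 0.65
torch [125, 140, 157, 206] 0.9
torch [154, 165, 183, 200] 0.4
pencil [156, 146, 179, 220] 0.97
wood_rack [105, 144, 236, 221] 0.63
white_rack [307, 152, 439, 212] 0.77
white_rack [205, 178, 231, 219] 0.63
side [[407.66162784048413, 0.0, 281.8106154674441], [0.0, 407.66162784048413, 217.48333078541634], [0.0, 0.0, 1.0]] [-0.06977107  0.          0.          0.          0.        ] [[-0.87395953 -0.48588485  0.01051951]
 [-0.30848351  0.53788262 -0.78455096]
 [ 0.37554316 -0.68891088 -0.6199751 ]] [0.38613836 0.18687338 0.62885148]
marker [183, 246, 237, 298] 0.9
glue [212, 234, 257, 278] 0.87
glue [270, 321, 337, 348] 0.69
pencil [149, 264, 208, 322] 0.65
pencil [98, 263, 258, 363] 0.33
wood_rack [98, 262, 258, 362] 0.77
white_rack [245, 135, 339, 215] 0.97
white_rack [150, 263, 209, 322] 0.65
0.7
```

```bash
python3 - <<'E'
import cv2
a=cv2.imread("pics/top0.png")[115:325,90:450]; cv2.imwrite("pics/c0.png",cv2.resize(a,None,fx=2.2,fy=2.2,interpolation=cv2.INTER_CUBIC))
E
```

```text
(no output)
```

View pics/c0.png

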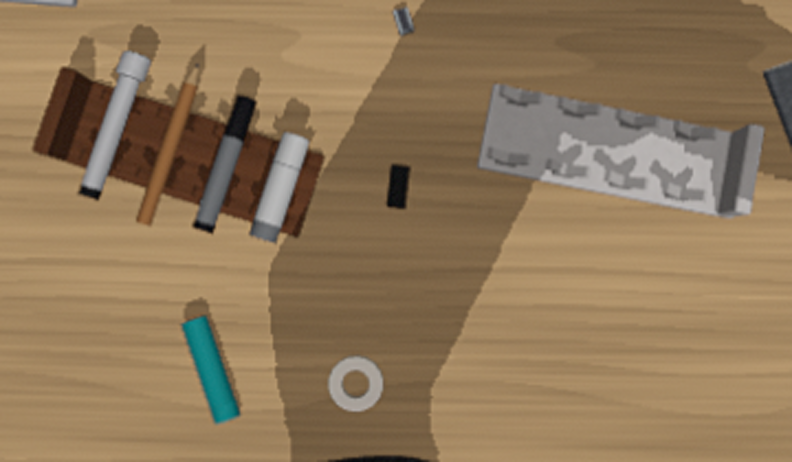

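View pics/side0.png

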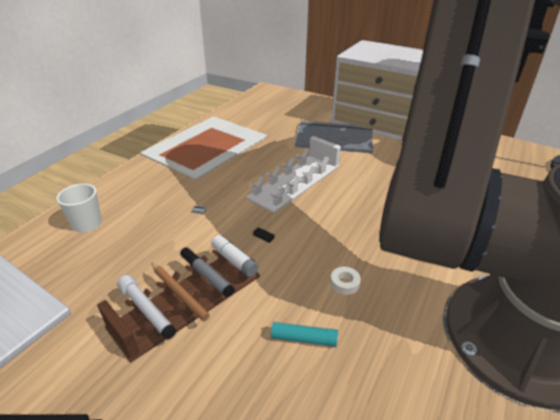

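Order from the wooden post: torch, pencil, marker, glue. They go to white notches at y = -84, -28, +28, +84.

Glue candidates:
- White stick with a grey end, in the rack at top (219,200).
- Turquoise stick on the table at (187,283). This is the look-alike, so I leave it and take the white one.

Other lookalikes:
- Torch: grey-headed tube at (141,173). Its near end is black, like the marker's cap.
- Marker: grey barrel with a black cap at (190,191).
- Pencil: (167,183).

Next I fit poses by matching silhouettes to the network masks in both views.

```bash
cat > vis.py <<'E'
import numpy as np, cv2
from scipy.optimize import minimize
def project(f,P):
    r,_=cv2.Rodrigues(np.array(f["R"]))
    return cv2.projectPoints(np.asarray(P,float),r,np.array(f["t"],float),np.array(f["intrinsics"]),np.array(f["dist_coeffs"]))[0][:,0]
def box(x0,x1,y0,y1,z0,z1): return np.array([[x,y,z] for x in(x0,x1) for y in(y0,y1) for z in(z0,z1)])
def cyl(r0,r1,x0,x1):
    a=np.linspace(0,2*np.pi,24)
    return np.vstack([np.c_[0*a+x,r*np.cos(a),r*np.sin(a)] for r,x in((r0,x0),(r1,x1))])
PARTS={"marker":[cyl(.01,.01,-.065,.065)],"glue":[cyl(.013,.013,-.05,.05)],
 "torch":[cyl(.01,.01,-.07,.07),cyl(.014,.014,.048,.07)],"pencil":[cyl(.0075,.0075,-.08,.06),cyl(.0075,.001,.06,.08)]}
Z={"marker":.0401,"glue":.0444,"torch":.0401,"pencil":.0366}
w=[box(-.042,.042,-.1275,.1275,0,.008),box(-.042,.042,-.143,-.127,0,.06)]
for y in(.084,.028,-.028,-.084):
    for x in(-.03,.03):
        w+=[np.vstack([box(x-.005,x+.005,y+s*.017-.001,y+s*.017+.001,.008,.043),box(x-.005,x+.005,y,y,.008,.026)]) for s in(-1,1)]
PARTS["white_rack"]=w; Z["white_rack"]=0
S=4
def sil(f,name,p):
    c,s=np.cos(p[2]),np.sin(p[2]); R=np.array([[c,-s,0],[s,c,0],[0,0,1]])
    m=np.zeros((420*S,560*S),np.uint8)
    for P in PARTS[name]:
        q=project(f,P@R.T+[p[0],p[1],Z[name]])
        h=cv2.convexHull((((q+.5)*S-.5)*16).round().astype(np.int32)); cv2.fillConvexPoly(m,h,1,shift=4)
    return cv2.resize(m.astype(np.float32),(560,420),interpolation=cv2.INTER_AREA)
def fit(obs,name,p0):
    def cost(v):
        p=np.array(p0)+v*[.01,.01,.1]; c=0
        for f,m in obs:
            s=sil(f,name,p); c+=1-np.minimum(s,m).sum()/np.maximum(s,m).sum()
        return c/len(obs)
    r=minimize(cost,np.zeros(3),method="Nelder-Mead",options=dict(initial_simplex=np.array([[0,0,0],[1,0,0],[0,1,0],[0,0,1.]]),xatol=.01,fatol=1e-4,maxiter=150))
    return np.array(p0)+r.x*[.01,.01,.1],r.fun
def ray(f,uv,z):
    n=cv2.undistortPoints(np.array([[uv]],float),np.array(f["intrinsics"]),np.array(f["dist_coeffs"]))[0,0]
    R=np.array(f["R"]);C=-R.T@np.array(f["t"]);d=R.T@np.r_[n,1]
    return (C+d*(z-C[2])/d[2])[:2]
E
cat > m.py <<'E'
from station import ctrl
from vis import *
import sys
# ends (top picture pixels): tail, head(+x)
E0={"torch":((130,203),(151,142)),"pencil":((156,216),(179,137)),"marker":((183,219),(201,160)),"glue":((210,222),(224,177)),"white_rack":None}
fs={n:ctrl.grab_frame(n) for n in("top","side")}
for n in E0:
    if E0[n]: a,b=[ray(fs["top"],u,Z[n]) for u in E0[n]]; p0=[*(a+b)/2,np.arctan2(*(b-a)[::-1])]
    else:
        a=ray(fs["top"],(312,172),0.008);b=ray(fs["top"],(425,195),.008);d=a-b;p0=[*(a+b)/2,np.arctan2(d[1],d[0])-np.pi/2]
    print(n,"init",np.round(p0,4))
    obs=[]
    for c,f in fs.items():
        s=sil(f,n,p0);best=None
        for d in ctrl.regions_of(f,n):
            m=d["pixels"].astype(np.float32);i=np.minimum(s,m).sum()/np.maximum(s,m).sum()
            if best is None or i>best[0]: best=(i,m,d["confidence"])
        if best and best[0]>.25:
            obs.append((f,best[1])); p,e=fit(obs[-1:],n,p0); print("  ",c,round(best[2],2),np.round(p,4),round(e,3))
    if len(obs)>1: p,e=fit(obs,n,p0); print("   both",np.round(p,4),round(e,3))
E
python3 m.py
```

```text
torch init [ 0.5333  0.269  -0.2917]
   top 0.59 [ 0.5345  0.2685 -0.3098] 0.107
   side 0.86 [ 0.533   0.2683 -0.2988] 0.098
   both [ 0.5341  0.2682 -0.3026] 0.11
pencil init [ 0.5266  0.2135 -0.2468]
   top 0.89 [ 0.5194  0.214  -0.2907] 0.198
   side 0.84 [ 0.5178  0.2142 -0.278 ] 0.126
   both [ 0.5186  0.2143 -0.2824] 0.17
marker init [ 0.4997  0.1611 -0.2648]
   top 0.77 [ 0.4994  0.1622 -0.2978] 0.123
glue init [ 0.4795  0.1087 -0.2749]
   top 0.83 [ 0.4794  0.1097 -0.2995] 0.079
   side 0.8 [ 0.4769  0.1109 -0.2986] 0.056
   both [ 0.4782  0.1102 -0.3026] 0.075
white_rack init [ 0.5225 -0.2087 -0.1817]
   top 0.83 [ 0.5273 -0.1906 -0.1813] 0.105
   side 0.58 [ 0.5252 -0.1966 -0.1678] 0.131
   both [ 0.5262 -0.1951 -0.1825] 0.12
```

Item spacings come out at 56.0, 55.5 and 55.9 mm, so those fits are good. The white rack differs by 6 mm between views, so I check it with an overlay.

```bash
python3 - <<'E'
from station import ctrl
from vis import *
out=[]
for c,(x0,y0,w,h) in {"top":(295,140,160,80),"side":(235,125,120,95)}.items():
    f=ctrl.grab_frame(c)
    k=5
    im=cv2.resize(f["img"][y0:y0+h,x0:x0+w],None,fx=k,fy=k,interpolation=cv2.INTER_CUBIC)
    for p,col in (((.5273,-.1906,-.1813),(0,255,0)),((.5252,-.1966,-.1678),(0,0,255))):
        cc,s=np.cos(p[2]),np.sin(p[2]);R=np.array([[cc,-s,0],[s,cc,0],[0,0,1]])
        for P in PARTS["white_rack"][:2]:
            q=project(f,P@R.T+[p[0],p[1],0]); q=((q-[x0,y0]+.5)*k).astype(int)
            cv2.polylines(im,[cv2.convexHull(q)],True,col,1)
            
    m=max(ctrl.regions_of(f,"white_rack"),key=lambda d:d["confidence"])["pixels"]
    print(c,m.sum())
    mm=cv2.resize(m[y0:y0+h,x0:x0+w].astype(np.uint8),None,fx=k,fy=k,interpolation=0)
    cs,_=cv2.findContours(mm,0,1); cv2.drawContours(im,cs,-1,(255,0,255),1)
    cv2.imwrite(f"pics/ov_{c}.png",im)
E
```

```text
top 5003
side 3124
```

View pics/ov_top.png

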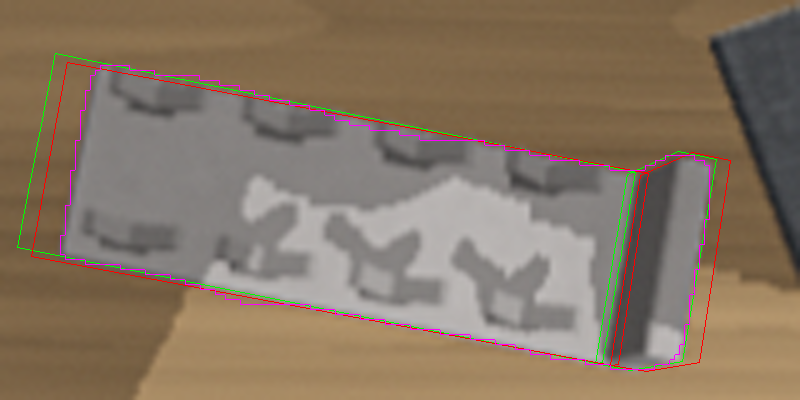

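View pics/ov_side.png

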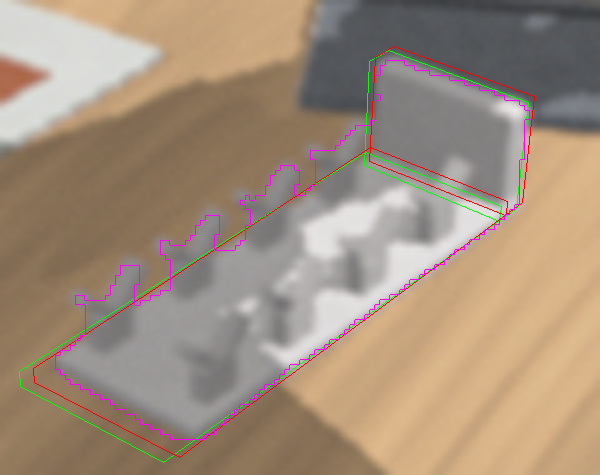

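The model's plate is misplaced, not the mask. A plate spanning y = -143 to +112 (255 mm, ending at the post) fits the picture. I correct it and refit.

```bash
sed -i 's/-.1275,.1275,0,.008/-.143,.112,0,.008/' vis.py; python3 m.py
```

```text
torch init [ 0.5333  0.269  -0.2917]
   side 0.57 [ 0.5322  0.2684 -0.3015] 0.054
pencil init [ 0.5266  0.2135 -0.2468]
   top 0.55 [ 0.5201  0.2136 -0.3004] 0.157
   side 0.85 [ 0.5172  0.2148 -0.2873] 0.081
   both [ 0.5172  0.2147 -0.2929] 0.123
marker init [ 0.4997  0.1611 -0.2648]
   top 0.95 [ 0.5     0.1624 -0.2856] 0.149
   side 0.69 [ 0.4982  0.1622 -0.2933] 0.081
   both [ 0.4983  0.1624 -0.2954] 0.117
glue init [ 0.4795  0.1087 -0.2749]
   top 0.88 [ 0.4794  0.1102 -0.3013] 0.064
   side 0.95 [ 0.4771  0.1107 -0.2906] 0.107
   both [ 0.4787  0.1102 -0.2919] 0.094
white_rack init [ 0.5225 -0.2087 -0.1817]
   top 0.69 [ 0.5263 -0.1907 -0.1847] 0.04
   side 0.98 [ 0.5265 -0.1939 -0.1666] 0.103
   both [ 0.5263 -0.1926 -0.1803] 0.073
```

The white rack now fits at about (0.526, -0.192), yaw -0.18. I start with the torch.

```bash
cat > act.py <<'E'
from station import ctrl
import numpy as np
Z={"marker":.0401,"glue":.0444,"torch":.0401,"pencil":.0366}
D={"marker":.02,"glue":.026,"torch":.02,"pencil":.015}
SRC={"torch":(.5335,.2683),"pencil":(.5178,.2144),"marker":(.4988,.1624),"glue":(.4785,.1103)}
SLOT={"torch":-.084,"pencil":-.028,"marker":.028,"glue":.084}
W=np.array([.5263,-.1920]);YW=-.180;YS=-.298;H=.20;OPEN=.046
hp=ctrl.hold_point_z
def rot(yaw,pos):
    best=None
    for s in(1,-1):
        y=s*np.array([-np.sin(yaw),np.cos(yaw),0]);z=np.array([0,0,-1.]);R=np.c_[np.cross(y,z),y,z]
        q=ctrl.inverse_kinematics(pos,R)
        if q is not None:
            c=abs(q[5])
            if best is None or c<best[0]: best=(c,R)
    return best[1]
def dst(n): return W+SLOT[n]*np.array([-np.sin(YW),np.cos(YW)])
def transfer(n):
    s,d=SRC[n],dst(n); zt=Z[n]-hp
    ctrl.move_to([*s,H],rot(YS,[*s,H])); ctrl.gripper_to(OPEN)
    hit=ctrl.movel([*s,zt],max_speed=.12,force_limit=8)
    print(n,"down hit",hit,np.round(ctrl.current_tcp_pos(),4))
    if hit: ctrl.movel([*s,H]); return False
    ctrl.gripper_to(D[n]-.01)
    ctrl.movel([*s,H],max_speed=.12)
    print(" gap",round(ctrl.current_finger_gap(),4),"F",round(float(ctrl.current_grasp_force()),1))
    if ctrl.current_finger_gap()<D[n]-.004: return False
    ctrl.move_to([*d,H],rot(YW,[*d,H]))
    ctrl.movel([*d,zt+.03],max_speed=.15)
    hit=ctrl.movel([*d,zt+.0005],max_speed=.04,force_limit=8)
    print(" place hit",hit,np.round(ctrl.current_tcp_pos()-[*d,zt],4),"gap",round(ctrl.current_finger_gap(),4))
    ctrl.gripper_to(OPEN); ctrl.movel([*d,H],max_speed=.15)
    print(" t",round(ctrl.current_time_s(),1)); return True
E
python3 - <<'E'
from act import *
print(transfer("torch"))
import cv2
for c in("top","side"):
    f=ctrl.grab_frame(c); cv2.imwrite(f"pics/t_{c}.png",f["img"])
E
```

```text
torch down hit False [0.5338 0.2684 0.0219]
 gap 0.0193 F 30.0
 place hit True [-0.0003 -0.      0.    ] gap 0.0197
 t 16.1
True
```

View pics/t_side.png

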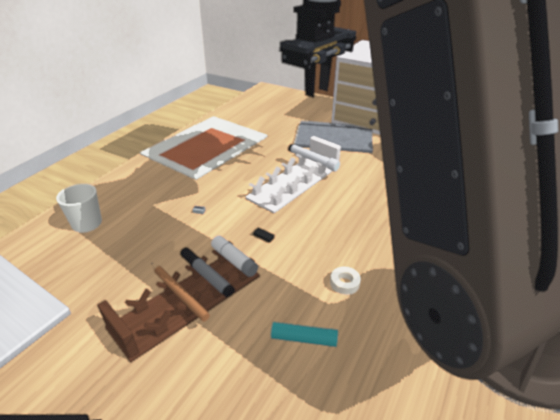

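The torch lies in the white notch next to the post (side ~(312,157)), and the other three are undisturbed. I move on to them.

```bash
python3 - <<'E'
from act import *
for n in("pencil","marker","glue"):
    if not transfer(n): print("FAILED",n); break
ctrl.move_to([.45,.1,.3],ctrl.current_ee_rot())
import cv2
from vis import sil,fit
yaw=YW
fs={c:ctrl.grab_frame(c) for c in("top","side")}
top=fs["top"]["img"][130:230,285:460]; cv2.imwrite("pics/f_top.png",cv2.resize(top,None,fx=4.5,fy=4.5,interpolation=cv2.INTER_CUBIC))
cv2.imwrite("pics/f_side.png",cv2.resize(fs["side"]["img"][110:230,215:375],None,fx=5,fy=5,interpolation=cv2.INTER_CUBIC))
for n in SLOT:
    p0=[*dst(n),yaw]
    for c,f in fs.items():
        b=[(float((np.minimum(sil(f,n,p0),d["pixels"])).sum()),d) for d in ctrl.regions_of(f,n)]
        if b:
            o,d=max(b,key=lambda t:t[0])
            if o>50:
                p,e=fit([(f,d["pixels"].astype(np.float32))],n,p0);q=p[:2]-W
                print(n,c,"x,y in rack mm",np.round(1e3*np.array([q@[np.cos(yaw),np.sin(yaw)],q@[-np.sin(yaw),np.cos(yaw)]]),1),"dyaw",round(p[2]-yaw,3),"e",round(e,3))
E
```

```text
pencil down hit False [0.5181 0.2145 0.0184]
 gap 0.0143 F 30.0
 place hit True [-0.0003 -0.     -0.    ] gap 0.0143
 t 28.2
marker down hit False [0.4991 0.1625 0.0218]
 gap 0.0191 F 30.0
 place hit True [-0.0003 -0.      0.0001] gap 0.0189
 t 40.2
glue down hit False [0.4788 0.1103 0.0261]
 gap 0.0251 F 30.0
 place hit True [-0.0003 -0.      0.0002] gap 0.0247
 t 52.3
torch top x,y in rack mm [ -1.5 -82.8] dyaw 0.008 e 0.228
torch side x,y in rack mm [ -3.7 -82.1] dyaw 0.02 e 0.221
pencil top x,y in rack mm [  8.5 -26.1] dyaw -0.002 e 0.128
pencil side x,y in rack mm [  7.2 -26.2] dyaw -0.016 e 0.2
marker top x,y in rack mm [-1.  28.6] dyaw -0.002 e 0.074
marker side x,y in rack mm [-1.9 29.3] dyaw -0.014 e 0.111
glue top x,y in rack mm [-0.2 84.7] dyaw 0.007 e 0.092
glue side x,y in rack mm [-1.3 86.1] dyaw -0.042 e 0.049
```

```bash
ls pics
```

```text
c0.png
f_side.png
f_top.png
ov_side.png
ov_top.png
side0.png
t_side.png
t_top.png
top0.png
```

View pics/f_top.png

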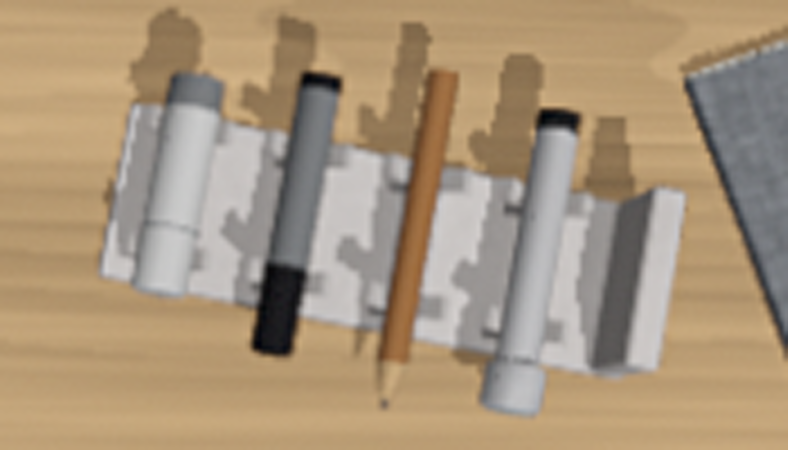

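View pics/f_side.png

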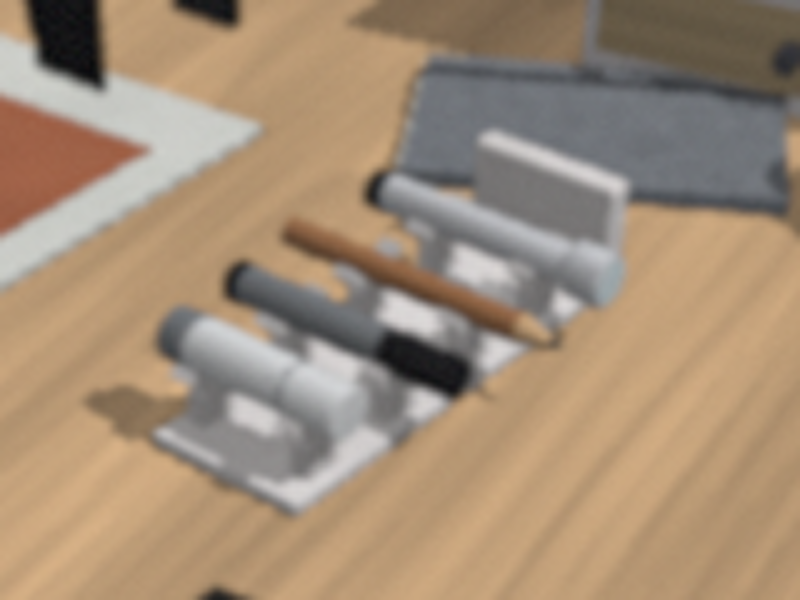

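All four are seated in the right order, spaced one per notch (top-crop mids about (178,185), (297,212), (415,237), (530,262)). The pencil and torch now point the other way, so I refit those two with yaw flipped to check centring.

```bash
python3 - <<'E'
from act import *
from vis import sil,fit,ray
yaw=YW
fs={c:ctrl.grab_frame(c) for c in("top","side")}
ax=np.array([np.cos(yaw),np.sin(yaw)])
for n in("pencil","torch"):
    p0=[*dst(n),yaw+np.pi]
    for c,f in fs.items():
        b=[(float((np.minimum(sil(f,n,p0),d["pixels"])).sum()),d) for d in ctrl.regions_of(f,n)]
        if b and max(b,key=lambda t:t[0])[0]>50:
            d=max(b,key=lambda t:t[0])[1]
            p,e=fit([(f,d["pixels"].astype(np.float32))],n,p0); print(n,c,"x mm",round(1e3*(p[:2]-W)@ax,1),"e",round(e,3))
# pencil ends picked by eye in the top crop
for u in((384,403),(445,70)): print(1e3*(ray(fs["top"],(285+u[0]/4.5,130+u[1]/4.5),.0366)-W)@ax)
E
```

```text
pencil top x mm 1.5 e 0.112
pencil side x mm -1.3 e 0.114
torch top x mm -1.2 e 0.066
torch side x mm -0.7 e 0.129
-78.59038195766927
79.02009177161199
```

All are centred within about 2 mm and the arm is clear, so I hand in.

```bash
python3 -c "
from station import ctrl
print(ctrl.current_time_s(),ctrl.finish_job())"
```

```text
the job is handed in; nothing more can be done
54.0667 None
```

Job handed in at 54 s: torch, pencil, marker and glue stick lie in that order from the white rack's post, each seated in its notch and centred within about 2 mm by the camera fits.

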